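Close the drying drawer and wind the timer

ROBOT

A 7-joint arm with a two-finger parallel gripper is mounted at the origin on the work surface. World frame = base frame: x ahead of the robot, y to its left, z up, the work surface at z = 0. Lengths are in m, angles in rad, forces in N, time in s.
With the tool pointing down it reaches from about 0.35 to 0.775 m from the base axis. Payload 3.1 kg.
Tool frame: the origin (TCP) lies at the centre of the arm's flange, where the gripper is bolted on; the fingertips stand 173 mm ahead of it and the grasp point (between the pads) lies 155 mm ahead of it; z points along the fingers, y is the direction in which the jaws open and shut (so a half turn about z gives the same grasp; the last joint's range is limited). The gripper opens to 85 mm and grips with 20 to 120 N. Pads are 22 mm wide; open, the fingers measure 114 mm over their backs; the gripper's body (76 mm by 85 mm) begins 54 mm behind the grasp point. The pads swing forward as they close: fully open they stand 13 mm farther back than shut.
Start: joints at [1.079, 0.311, 0.014, 1.512, -0.004, 1.319, -0.027], TCP at [0.239, -0.495, 0.405] pointing down, gripper open.
Joint ranges: [-2.7, 2.7], [-0.3, 1.91], [-1.27, 1.3], [0.12, 2.57], [-1.44, 4.58], [0.2, 2.03], [-3.05, 3.05]. Speed limits (rad/s): [2.79, 2.79, 3.14, 3.14, 3.14, 3.14, 3.14].

INTERFACE

Orientations are given as a unit quaternion [w, x, y, z].
In Python, from station import monitor, get_image, camera_info, ticket, regions_of gives the robot as it stands.
- The arm moves only by the tool send_rows, never from a script. Its argument "deltas" is a list that holds one entry, the list of rows, each a list of 5 numbers: the shift along the world's x, y, z in mm, then the turn about the world's z in rad, then the opening in per cent of the stroke, from 0 (shut) to 100 (fully open). In form: [[[x, y, z, twist, hand], ...]]. A call has 1 to 8 rows; each row shifts and turns the commanded pose from where the row before left it; what a row does not reach is not made up. A row lasts 1/10 s, in which the tool goes at most 50 mm and 8.59 degrees, less where a joint would pass 70% of its speed; a pose out of reach is approached as far as the arm can. A call with a gripper value outside its range is refused whole. The fingers move at their own pace and stop on an object; "squeeze" is the grip in N (left out, the last holds). Time passes only in rows, so rows that do not move let the fingers close. It gives the time, the measured TCP pose, the force and the opening at its end, in the units of the state.
- monitor.sense(): the state, without advancing time (a new reading comes with each control period).
- get_image(name): name is "scene" or "top" or "wrist"; returns the picture (384x512x3 uint8, red, green, blue); there is no depth.
- camera_info(name): a dict with "vfov" (degrees; the focal length in pixels is half the picture's height over the tangent of half this angle, whatever the lens; pixels are square), "cx", "cy" (the principal point, pixels), "world_to_cam" (4x4, takes a point from world to camera coordinates). Camera axes: x right, y up, looking along -z (the intrinsics and any distortion apply to the point x, -y, -z); pixel columns grow to the right and rows downward; lengths in m; the calibration is good to about 2 mm. A picture is of the moment at which its call begins: read the wrist's pose just before it. camera_info takes no time and is no camera call; for the wrist camera it gives the pose at the moment of the call.
- ticket.hand_in(): hands the job in, once; it reports no verdict.
Trained networks look in the newest picture that a camera, given by its name, has taken for a name from the list of things; names that differ only in an ending like _2 or _b are one class to them, and where a whole thing is asked for, a point or a joint stands for the part that bears it (a point fixed in the world has none). Each returns a list of dicts, best first, with "score" (0 to 1); they miss things now and then, are a little off and sometimes report something else, mostly with a low value. They report only what shows in the picture. A call takes as long as a camera call.
- regions_of(camera, thing): "pixels" (384x512 bool, what is visible of it) and "bbox" ([left, top, right, bottom] in pixels, round what is visible of it).
The state is a dict: "t": time; "q": joint angles; "dq": joint speeds; "joint_torque": joint torques, N m; "eef_pos": TCP position; "tcp_rot": TCP orientation; "force": force on the tool from outside, world axes, zero at the start; "ft_torque": the same for the moment, N m; "finger_gap": finger opening in m.
Only numpy, scipy, OpenCV 4.12 (cv2) and the standard library are available. Lean on these libraries where they do the work, as an engineer would, in place of code of your own. Each camera call takes 0.05 s, during which the arm holds its last target.

TASK

The drying box is loaded: push its open drawer fully home until it clicks in, and then wind the brass key on top clockwise, turn by turn, until the gauge pointer stands well inside the green band. The red guard over the back of the key lets you turn only part of the way at a time. Leave the castings, mug, jar, brush and mould around the box where they are.

Things in the scene. Friction and masses are not known exactly. Their poses are not given: they have to be found in the camera images.
- dryer: blue drying box fixed to the table: 260 mm deep (its x), 200 mm wide (y), 105 mm high; origin under its centre, on the table. Its drawer front faces its -x. The winding key, the gauge dial and the red guard stand on its top
- guard (a point): centre of the underside of the red fixed guard plate, 178 mm above the table, over the rear (+x) part of the key's circle. The plate spans 38 mm along the box's x, 100 mm along y, 6 mm thick, on two thin posts 13 mm farther back, 44 mm to either side. The key's wings pass 5 mm beneath it; fingers cannot
- gauge (a point): centre of the white spring gauge, 72 mm across, lying flat on the box's top in front of the key. Its red pointer turns 0.75 rad clockwise per rad of key; its green band stands for 5.75 to 6.2 rad of key
- drawer (a joint): how far the wooden drawer stands out of the box along the box's -x, in m: 0 = fully home, 0.12 = farthest out. A roller catch resists slightly over the last 13 mm and pulls the drawer home in the last 5 mm
- drawer_handle (a point): middle of the drawer's steel bar handle: 110 mm long along the box's y, about 10 mm thick, 35 mm in front of the wooden drawer front, 60 mm above the table. The wooden front is 196 mm wide and reaches from 6 to 98 mm above the table
- key_axis (a point): fixed point on the key's upright axis (box x = 10 mm, y = 0), 157 mm above the table, at mid-height of the wings
- key (a joint): winding angle in rad: 0 = run down, 6.2 = fully wound against its stop; grows clockwise seen from above. A spring resists (up to 0.27 N m in all) and a brake holds the key wherever it is left. At 0 the red end points along the box's -x
- key_red_end (a point): point in the red end of the key, 50 mm from its axis, 157 mm above the table. The key is a straight brass bar of two equal wings: 120 mm long in all, 14 mm thick, from 141 to 173 mm above the table; beneath it only an 18 mm shaft and a bearing 44 mm across, up to 117 mm above the table
- mug: blue mug, 80 mm across, 105 mm tall, handle towards its +y; bystander; origin at the centre of its underside
- creamer_a: white porcelain bird-shaped casting, about 95 x 55 x 57 mm, long along its x; bystander; origin at the centre of its underside
- creamer_b: white porcelain bird-shaped casting, as creamer_a; bystander; origin at the centre of its underside
- glaze_jar: amber glaze jar with black cap, 70 mm across, 100 mm tall; bystander; origin at the centre of its underside
- brush: brush 180 mm long lying along its x; bystander; origin at the centre of its underside
- mould: closed two-part plaster mould, 120 x 80 x 91 mm; bystander; origin at the centre of its underside

How it is judged:
On the way, in this order (a step that is already met when the one before it is completed fails the run):
1. the drawer is pushed fully home (value of joint drawer below 0.006 m), for 0.2 s.
2. with the drawer home, the key is wound until the pointer is in the green band (value of joint drawer below 0.006 m and value of joint key above 5.75 rad), for 0.2 s.
At the end, for the whole second after the job is handed in: the drawer is home (within 6 mm of closed) and the key is wound into the green band (over 5.75 rad, the stop is at 6.2) and stays there, let go and at rest (all of step 2 and velocity of joint key between -0.1 and 0.1 rad/s); the robot touches nothing.
It fails at once if a thing around the box (casting, mug, jar, brush, mould) is shifted by more than 40 mm (distance of any of mug, creamer_a, creamer_b, glaze_jar, brush, mould from where it was at the start of the episode above 0.04 m).
It fails at once if a casting, the mug, the jar or the mould is tipped by more than 0.5 rad (angle between any of mug, creamer_a, creamer_b, glaze_jar, mould's own z axis and vertical above 0.5 rad).
It also fails if it takes over 54 s, if anything falls off the work surface, if the arm or the gripper's body presses on something with over 40 N, if the wrist force passes 120 N, or if a joint passes its speed limit or range.

## Working session

There is one attempt and no reset: what is moved stays moved. The work goes in short steps, Python scripts to look and compute and a tool call to move; the robot and the scene stay as the last step left them, time stands still between calls to the robot, and variables do not carry over. Pictures are saved under pics/ and viewed, and the job is handed in when it is done.

Besides the shell and the picture viewer there is one more tool, called after "Request:" by a JSON object that holds its "fn" and its "kwargs". send_rows: Moves the arm, as the interface text tells. Its arguments: {"type":"object","properties":{"deltas":{"type":"array","items":{"type":"array","items":{"type":"array","items":{"type":"number"}}}},"squeeze":{"type":"number"}},"required":["deltas"]}

```bash
ls; mkdir -p pics; python3 - <<'E'
from station import monitor,get_image,camera_info
import cv2
s=monitor.sense();print({k:s[k] for k in('t','eef_pos','tcp_rot','finger_gap','force')})
for n in('scene','top','wrist'):
    im=get_image(n);cv2.imwrite(f'pics/{n}0.png',im[:,:,::-1]);c=camera_info(n);print(n,c)
E
```

```text
pics
{'t': 0.0, 'eef_pos': array([ 0.23902491, -0.49499692,  0.40362201]), 'tcp_rot': array([-1.13185493e-03,  9.74807925e-01,  2.23042897e-01, -3.06406271e-04]), 'finger_gap': 0.0855546231591088, 'force': array([-0.00905816, -0.31513491, -0.78772333])}
scene {'vfov': 55.27557261551703, 'cx': 257.0327777258653, 'cy': 186.37314204791608, 'world_to_cam': array([[ 0.80248088,  0.59667221,  0.00259007, -0.40963831],
       [-0.51100439,  0.68500982,  0.51926493,  0.17604211],
       [ 0.30805673, -0.41802371,  0.8546094 , -1.36064648],
       [ 0.        ,  0.        ,  0.        ,  1.        ]])}
top {'vfov': 57.129913396241065, 'cx': 259.2237183230553, 'cy': 190.09131592777078, 'world_to_cam': array([[-0.00425621, -0.99998839, -0.00225773,  0.04026688],
       [ 0.98216757, -0.00460471,  0.1879512 , -0.52158435],
       [-0.18795942, -0.00141751,  0.98217577, -1.24857753],
       [ 0.        ,  0.        ,  0.        ,  1.        ]])}
wrist {'vfov': 71.98060561875924, 'cx': 254.4194852090011, 'cy': 189.38896810228837, 'world_to_cam': array([[ 0.43497909, -0.90043678, -0.0026088 , -0.54899585],
       [ 0.85156384,  0.41230788, -0.32379196,  0.04278189],
       [ 0.29262982,  0.13862117,  0.94612471, -0.3807187 ],
       [ 0.        ,  0.        ,  0.        ,  1.        ]])}
```

View pics/scene0.png

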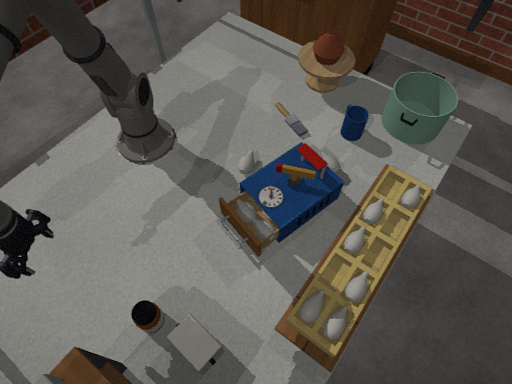

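View pics/top0.png

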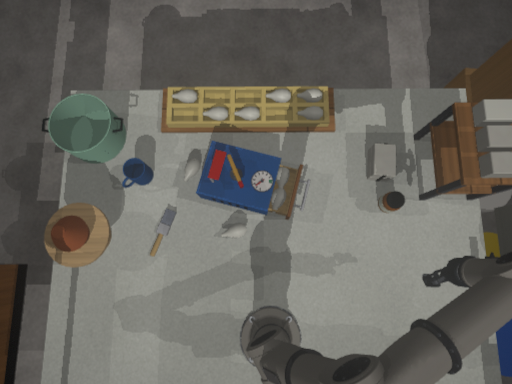

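View pics/wrist0.png

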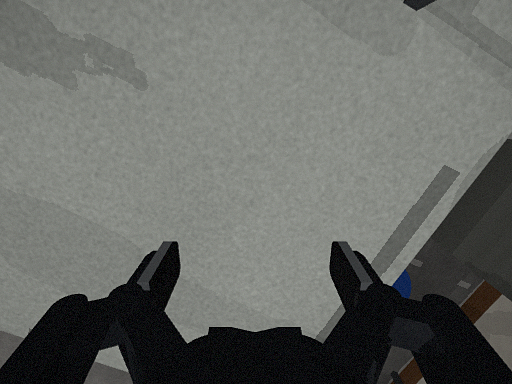

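```bash
python3 - <<'E'
from station import regions_of
import numpy as np,pickle
R={}
for cam in('top','scene'):
  for n in('dryer','gauge','drawer','drawer_handle','key','key_red_end','guard','mug','creamer_a','glaze_jar','brush','mould'):
    try: r=regions_of(cam,n)
    except Exception as e: print(cam,n,e);continue
    R[cam,n]=r
    for d in r[:3]:
        ys,xs=np.nonzero(d['pixels']);print(cam,n,round(d['score'],2),d['bbox'],xs.mean().round(1),ys.mean().round(1),len(xs))
pickle.dump(R,open('R.pkl','wb'))
E
```

```text
top dryer 0.72 [195.1, 140.6, 311.4, 223.2] 249.6 180.6 5621
top gauge 0.87 [192.5, 141.5, 307.3, 220.4] 249.2 180.7 5602
top gauge 0.33 [222.4, 223.6, 247.8, 239.6] 235.5 230.8 268
top drawer 0.57 [270.6, 167.9, 310.4, 218.4] 286.9 191.5 1249
top drawer_handle 0.7 [271.3, 164.5, 307.6, 219.6] 286.1 191.3 1204
top drawer_handle 0.58 [196.0, 142.2, 308.8, 216.8] 249.3 180.5 5537
top key 0.66 [228.5, 151.7, 245.6, 188.3] 234.9 170.8 154
top key_red_end 0.74 [229.0, 157.6, 241.3, 190.1] 235.1 171.5 164
top key_red_end 0.38 [196.5, 142.7, 310.7, 220.1] 249.1 180.6 5513
top guard 0.97 [198.6, 139.8, 309.7, 221.0] 249.6 180.6 5575
top mug 0.96 [121.6, 157.7, 154.8, 187.7] 136.6 173.0 688
top creamer_a 0.74 [224.0, 223.2, 245.3, 241.3] 235.4 230.7 219
top creamer_a 0.73 [186.8, 160.0, 199.3, 181.3] 191.6 168.5 244
top glaze_jar 0.65 [221.6, 224.4, 247.4, 239.2] 235.7 230.9 263
top brush 0.66 [150.3, 211.9, 177.4, 256.9] 163.6 228.5 390
top mould 0.55 [367.3, 140.5, 395.6, 181.6] 381.8 162.4 999
scene dryer 0.56 [217.5, 145.0, 342.7, 256.1] 280.5 198.0 7728
scene dryer 0.4 [278.0, 163.6, 312
[... 347 characters left out ...]
4 171.4 361
scene guard 0.71 [219.9, 142.0, 344.2, 260.0] 280.9 197.9 7660
scene mug 0.8 [341.9, 104.4, 369.3, 137.9] 354.3 122.8 771
scene mug 0.7 [239.6, 152.1, 252.8, 173.1] 246.6 163.2 272
scene mug 0.59 [131.9, 300.3, 163.0, 334.4] 148.0 316.1 802
scene creamer_a 0.84 [238.2, 152.6, 254.6, 170.5] 246.9 162.8 297
scene creamer_a 0.52 [323.9, 154.2, 343.4, 172.9] 331.6 162.0 150
scene glaze_jar 0.92 [131.7, 298.2, 160.8, 333.7] 148.0 316.4 822
scene brush 0.84 [276.9, 103.6, 310.4, 137.7] 292.5 121.1 337
scene mould 0.71 [168.3, 314.1, 222.8, 375.7] 196.0 344.0 1758
scene mould 0.42 [276.7, 162.6, 313.8, 179.4] 296.0 171.5 392
scene mould 0.24 [215.7, 188.7, 281.9, 256.8] 248.2 222.1 2195
```

```bash
python3 - <<'E'
import cv2
a=cv2.imread('pics/top0.png')[130:250,175:325];cv2.imwrite('pics/topz.png',cv2.resize(a,None,fx=5,fy=5,interpolation=cv2.INTER_CUBIC))
a=cv2.imread('pics/scene0.png')[130:265,205:365];cv2.imwrite('pics/scenez.png',cv2.resize(a,None,fx=4.4,fy=4.4,interpolation=cv2.INTER_CUBIC))
E
```

```text
(no output)
```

View pics/topz.png

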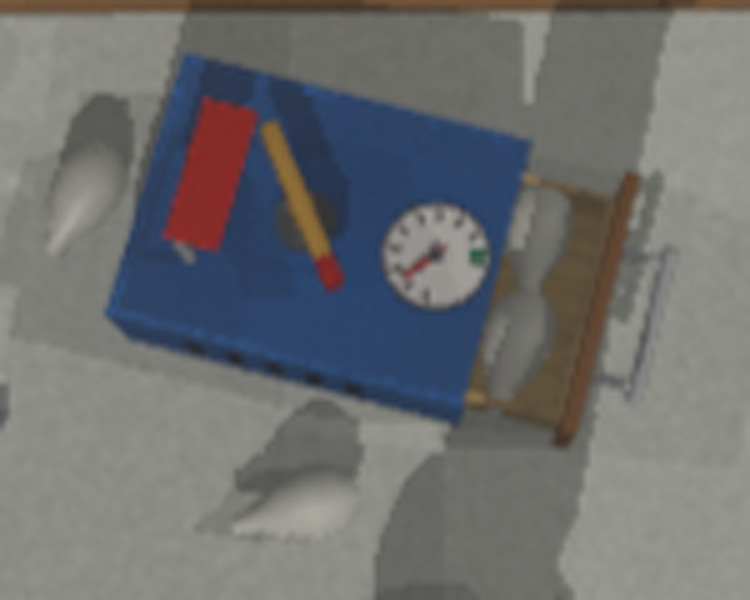

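View pics/scenez.png

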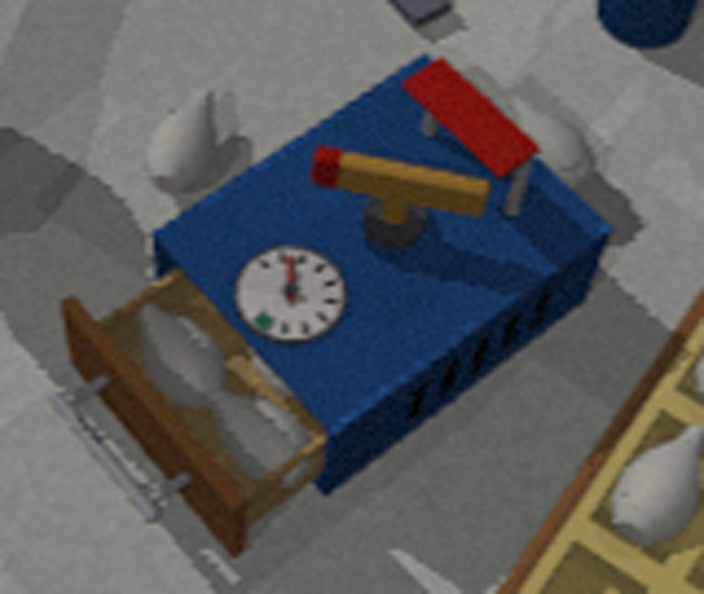

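```bash
cat > h.py <<'E'
import numpy as np
from station import camera_info
from scipy.optimize import least_squares
def proj(cam,P,c=None):
    c=c or camera_info(cam);P=np.atleast_2d(P);M=c['world_to_cam']
    p=P@M[:3,:3].T+M[:3,3];f=192/np.tan(np.radians(c['vfov'])/2)
    return np.c_[c['cx']+f*p[:,0]/-p[:,2],c['cy']-f*p[:,1]/-p[:,2]]
def box2w(b,P):
    P=np.atleast_2d(P);c,s=np.cos(b[2]),np.sin(b[2])
    return np.c_[b[0]+c*P[:,0]-s*P[:,1],b[1]+s*P[:,0]+c*P[:,1],P[:,2]]
def tri(obs):
    C={k:camera_info(k) for k in obs}
    f=lambda p:np.concatenate([proj(k,p,C[k])[0]-obs[k] for k in obs])
    r=least_squares(f,[.5,0,.1]);return r.x,r.fun
E
python3 - <<'E'
from h import *
T=lambda l:np.array(l,float)/5+[175,130]
S=lambda l:np.array(l,float)/4.4+[205,130]
co=np.array([[.13,.1,.105],[.13,-.1,.105],[-.13,-.1,.105],[-.13,.1,.105]])
t=T([(107,315),(185,55),(532,142),(463,402)]);s=S([(425,57),(610,232),(328,435),(155,235)])
ct,cs=camera_info('top'),camera_info('scene')
for nm,fl in(('top',(1,0)),('scene',(0,1)),('both',(1,1))):
    f=lambda b:np.r_[fl[0]*(proj('top',box2w(b,co),ct)-t).ravel(),fl[1]*(proj('scene',box2w(b,co),cs)-s).ravel()]
    r=least_squares(f,[.55,.05,1.3]);print(nm,r.x.round(4),r.fun.round(1))
b=r.x;np.save('b.npy',b)
def inbox(p): 
    c,s_=np.cos(b[2]),np.sin(b[2]);d=p[:2]-b[:2];return np.r_[c*d[0]+s_*d[1],-s_*d[0]+c*d[1],p[2]].round(4)
pts={'redend':((333,280),(325,170)),'key other end':((268,126),(478,200)),
 'guard c':((213,175),(470,118)),'gauge':((435,256),(291,293)),'handle l':((630,397),(60,400)),'handle r':((670,255),(152,515)),
 'front top r':((632,176),(237,552)),'front top l':((568,440),(68,302))}
for k,(a,c) in pts.items():
    p,e=tri({'top':T(a),'scene':S(c)});print(k,p.round(4),inbox(p),e.round(1))
print(proj('top',[0,0,0]),proj('scene',[0,0,0]))
E
```

```text
top [0.5651 0.1084 1.3142] [-0.2  0.1 -0.2 -0.5  0.2 -0.7  0.3  1.  -0.  -0.   0.  -0.   0.  -0.
 -0.  -0. ]
scene [0.5676 0.103  1.2983] [ 0.  -0.   0.  -0.   0.  -0.   0.   0.   0.2 -0.6  0.8  0.   0.4  0.7
 -1.4 -0.5]
both [0.5663 0.1058 1.3057] [ 0.4 -0.6  0.8 -1.1  1.1 -0.7  0.7  0.9 -0.  -1.4  0.8 -1.1  1.  -0.1
 -1.2 -1. ]
redend [0.5187 0.0986 0.1451] [-0.0194  0.0441  0.1451] [-0.2 -0.2 -0.3  0.1]
key other end [0.6214 0.1396 0.1528] [ 0.0471 -0.0443  0.1528] [ 0.9  1.   1.1 -0.3]
guard c [0.5844 0.1773 0.174 ] [0.0738 0.0013 0.174 ] [ 0.1  0.1  0.1 -0. ]
gauge [0.5438 0.0275 0.1   ] [-0.0814  0.0012  0.1   ] [ 0.1  0.1  0.1 -0. ]
handle l [ 0.4488 -0.1148  0.0489] [-0.2436  0.0556  0.0489] [ 0.2  0.2  0.3 -0. ]
handle r [ 0.5543 -0.1457  0.0534] [-0.2458 -0.0542  0.0534] [ 0.  0.  0. -0.]
front top r [ 0.6146 -0.1253  0.0383] [-0.2103 -0.1071  0.0383] [ 1.1  1.   1.2 -0.2]
front top l [ 0.4156 -0.0645  0.0815] [-0.2038  0.1008  0.0815] [-0.3 -0.3 -0.3  0.1]
[[270.59726824 337.41500406]] [[146.64166095 138.93254744]]
```

Request:
{"fn": "send_rows", "kwargs": {"deltas": [[[31,39,0,0.107,0],[31,39,0,0.107,0],[31,39,0,0.107,0],[31,39,0,0.107,0],[31,39,0,0.107,0],[31,39,0,0.107,0],[31,39,0,0.107,0],[31,39,0,0.107,0]]]}}

```text
t: 2.15
eef_pos: [0.488, -0.1817, 0.4051]
tcp_rot: [0.001, 0.793, 0.609, 0.0]
force: [0.6, -0.8, -0.8]
finger_gap: 0.0003
```

```bash
python3 - <<'E'
from h import *
from station import monitor,get_image
import cv2
s=monitor.sense();print(s['t'],s['eef_pos'],s['tcp_rot'],s['q'].round(3),s['force'].round(1))
im=get_image('wrist');cv2.imwrite('pics/w1.png',im[:,:,::-1])
c=camera_info('wrist')['world_to_cam'];print(-c[:3,:3].T@c[:3,3]-s['eef_pos'])
E
```

```text
2.15 [ 0.48804207 -0.18165994  0.40506125] [5.13396889e-04 7.93086614e-01 6.09108647e-01 1.21754446e-04] [ 0.601  0.272 -0.35   1.579  0.096  1.306 -0.023] [ 0.6 -0.8 -0.8]
[ 0.02519249  0.09041862 -0.03021915]
```

View pics/w1.png

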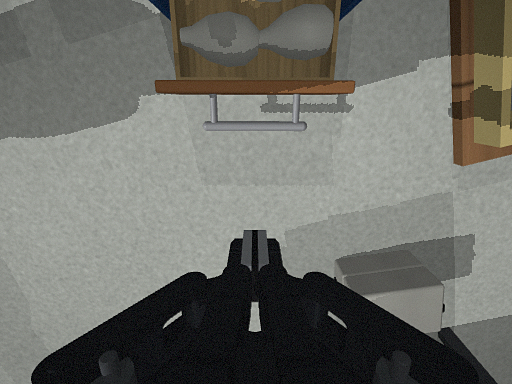

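```bash
cat >> h.py <<'E'
def ray(cam,uv,z,c=None):
    c=c or camera_info(cam);M=c['world_to_cam'];f=192/np.tan(np.radians(c['vfov'])/2)
    d=np.array([(uv[0]-c['cx'])/f,-(uv[1]-c['cy'])/f,-1]);o=-M[:3,:3].T@M[:3,3];d=M[:3,:3].T@d
    return o+d*(z-o[2])/d[2]
def inbox(b,p):
    c,s_=np.cos(b[2]),np.sin(b[2]);d=np.array(p)[:2]-b[:2];return np.r_[c*d[0]+s_*d[1],-s_*d[0]+c*d[1]].round(4)
E
python3 - <<'E'
from h import *
from station import monitor
b=np.load('b.npy')
for uv,z in(((208,126),.06),((303,126),.06),((255,126),.06),((157,82),.098),((353,82),.098)):
    p=ray('wrist',uv,z);print(uv,p.round(4),inbox(b,p))
s=monitor.sense();print(inbox(b,s['eef_pos']))
E
```

```text
(208, 126) [ 0.4556 -0.1039  0.06  ] [-0.2314  0.0519]
(303, 126) [ 0.5628 -0.1305  0.06  ] [-0.229  -0.0585]
(255, 126) [ 0.5086 -0.1171  0.06  ] [-0.2302 -0.0027]
(157, 82) [ 0.4268 -0.0506  0.098 ] [-0.1874  0.0937]
(353, 82) [ 0.6118 -0.0964  0.098 ] [-0.1832 -0.0968]
[-0.2871 -0.002 ]
```

Request:
{"fn": "send_rows", "kwargs": {"deltas": [[[0,0,-46,0,0],[0,0,-46,0,0],[0,0,-46,0,0],[0,0,-46,0,0],[0,0,0,0,0]]], "squeeze": 60}}

```text
t: 2.7
eef_pos: [0.4833, -0.1826, 0.2147]
tcp_rot: [-0.006, 0.794, 0.607, -0.004]
force: [-1.3, 0.2, -0.9]
finger_gap: 0.0005
```

```bash
python3 - <<'E'
from h import *
from station import monitor,get_image
import cv2
b=np.load('b.npy')
s=monitor.sense();print(s['t'],s['eef_pos'],s['tcp_rot'],s['q'].round(3),s['force'].round(1))
im=get_image('wrist');cv2.imwrite('pics/w2.png',im[:,:,::-1])
im=get_image('scene')[150:300,170:370];cv2.imwrite('pics/s2.png',cv2.resize(im[:,:,::-1],None,fx=4,fy=4))
E
```

```text
2.7 [ 0.48326474 -0.18264428  0.21472236] [-0.00636429  0.79442578  0.60731406 -0.0040995 ] [ 0.573  0.463 -0.317  1.829  0.178  0.893 -0.093] [-1.3  0.2 -0.9]
```

View pics/w2.png

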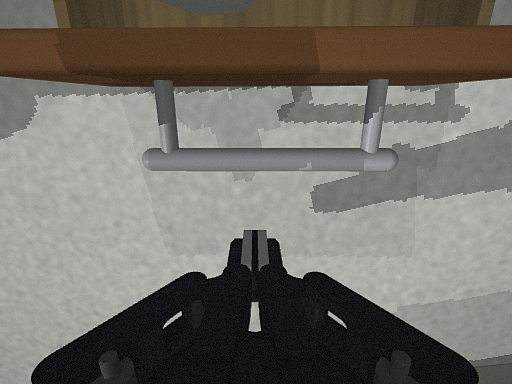

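View pics/s2.png

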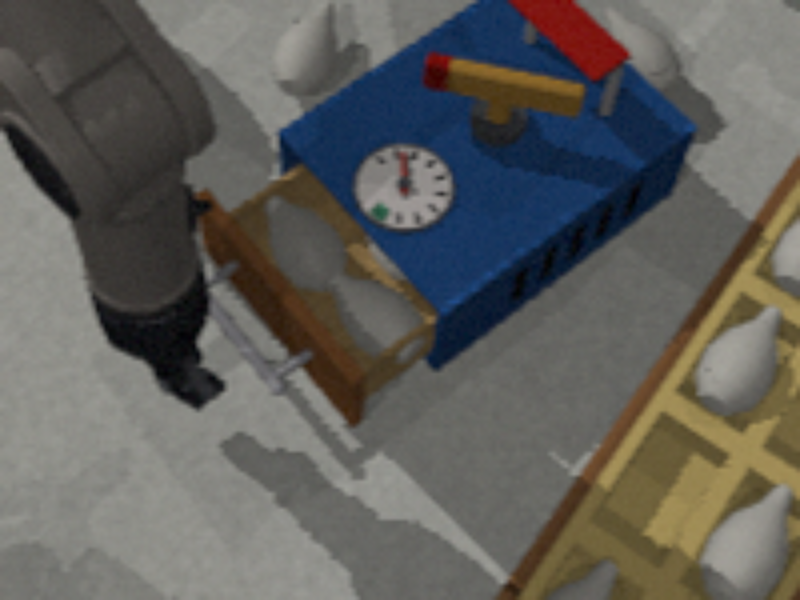

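Request:
{"fn": "send_rows", "kwargs": {"deltas": [[[5,10,0,0,0],[5,10,0,0,0],[2.6,10,0,0,0],[2.6,10,0,0,0],[2.6,10,0,0,0],[2.6,10,0,0,0],[2.6,10,0,0,0],[2.6,10,0,0,0]]]}}

```text
t: 3.6
eef_pos: [0.513, -0.1026, 0.2207]
tcp_rot: [0.0, 0.794, 0.607, -0.0]
force: [0.1, -1.6, 0.2]
finger_gap: -0.0
```

```bash
python3 - <<'E'
from h import *
from station import monitor,get_image
import cv2
b=np.load('b.npy')
s=monitor.sense();print(s['t'],s['eef_pos'],s['tcp_rot'],inbox(b,s['eef_pos']),s['q'].round(3),s['force'].round(1))
im=get_image('wrist');cv2.imwrite('pics/w3.png',im[:,:,::-1])
E
```

```text
3.6 [ 0.51298053 -0.10256079  0.22071762] [ 1.23785760e-04  7.94325719e-01  6.07492087e-01 -1.59069181e-05] [-0.215  -0.0031] [ 0.424  0.463 -0.337  1.813  0.19   0.897 -0.265] [ 0.1 -1.6  0.2]
```

View pics/w3.png

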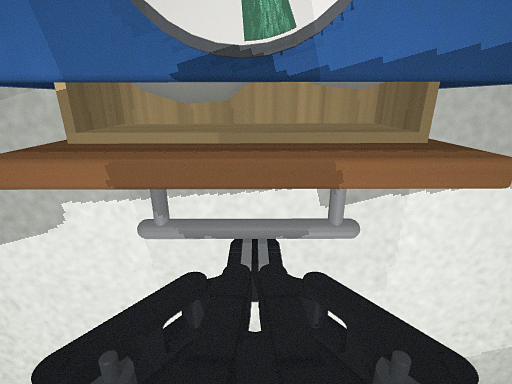

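Request:
{"fn": "send_rows", "kwargs": {"deltas": [[[2.6,10,0,0,0],[2.6,10,0,0,0],[2.6,10,0,0,0]]]}}

```text
t: 3.95
eef_pos: [0.5196, -0.0765, 0.2204]
tcp_rot: [0.002, 0.795, 0.607, -0.004]
force: [-4.7, -19.6, 4.6]
finger_gap: 0.0
```

```bash
python3 - <<'E'
from h import *
from station import monitor,get_image
import cv2
b=np.load('b.npy')
s=monitor.sense();print(s['t'],s['eef_pos'],s['tcp_rot'],inbox(b,s['eef_pos']),s['q'].round(3),s['force'].round(1))
im=get_image('wrist');cv2.imwrite('pics/w4.png',im[:,:,::-1])
E
```

```text
3.95 [ 0.51963527 -0.07652913  0.22036238] [ 0.00200791  0.79454795  0.60718513 -0.00396673] [-0.1881 -0.0027] [ 0.37   0.468 -0.339  1.806  0.203  0.904 -0.328] [ -4.7 -19.6   4.6]
```

View pics/w4.png

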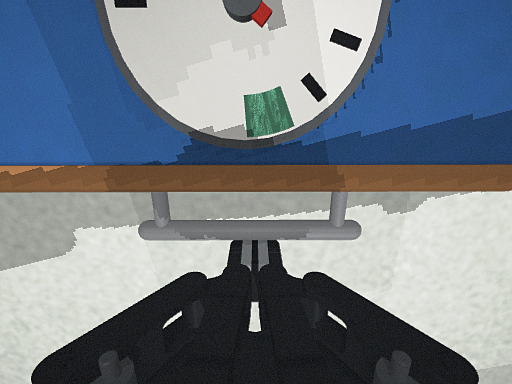

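Request:
{"fn": "send_rows", "kwargs": {"deltas": [[[1.3,5,0,0,0],[1.3,5,0,0,0],[0,0,0,0,0]]]}}

```text
t: 4.3
eef_pos: [0.5205, -0.0747, 0.2204]
tcp_rot: [0.005, 0.797, 0.604, -0.009]
force: [-8.5, -21.2, 6.8]
finger_gap: 0.0004
```

```bash
python3 - <<'E'
from h import *
from station import monitor,get_image
import cv2
b=np.load('b.npy')
s=monitor.sense();print(s['t'],s['eef_pos'],inbox(b,s['eef_pos']),s['force'].round(1))
im=get_image('wrist');cv2.imwrite('pics/w5.png',im[:,:,::-1])
E
```

```text
4.3 [ 0.52047058 -0.07470942  0.22041124] [-0.1862 -0.003 ] [ -8.5 -21.2   6.8]
```

View pics/w5.png

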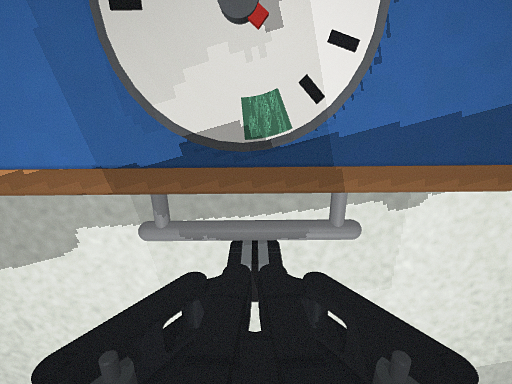

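Request:
{"fn": "send_rows", "kwargs": {"deltas": [[[1.3,5,0,0,0],[1.3,5,0,0,0],[1.3,5,0,0,0],[0,0,0,0,0],[0,0,0,0,0]]]}}

```text
t: 4.85
eef_pos: [0.5218, -0.0715, 0.2204]
tcp_rot: [0.009, 0.8, 0.6, -0.018]
force: [-14.5, -40.3, 13.6]
finger_gap: 0.0002
```

```bash
python3 - <<'E'
from h import *
from station import monitor,get_image
import cv2
b=np.load('b.npy')
s=monitor.sense();print(s['t'],s['eef_pos'],inbox(b,s['eef_pos']),s['force'].round(1))
im=get_image('wrist');cv2.imwrite('pics/w6.png',im[:,:,::-1])
im=get_image('scene')[150:300,170:370];cv2.imwrite('pics/s6.png',cv2.resize(im[:,:,::-1],None,fx=4,fy=4))
E
```

```text
4.85 [ 0.52184053 -0.07145175  0.22042854] [-0.1827 -0.0035] [-14.5 -40.3  13.6]
```

View pics/w6.png

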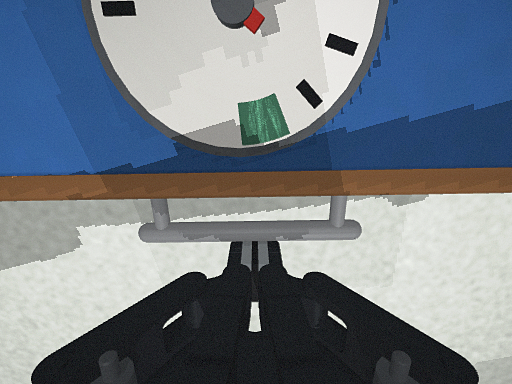

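View pics/s6.png

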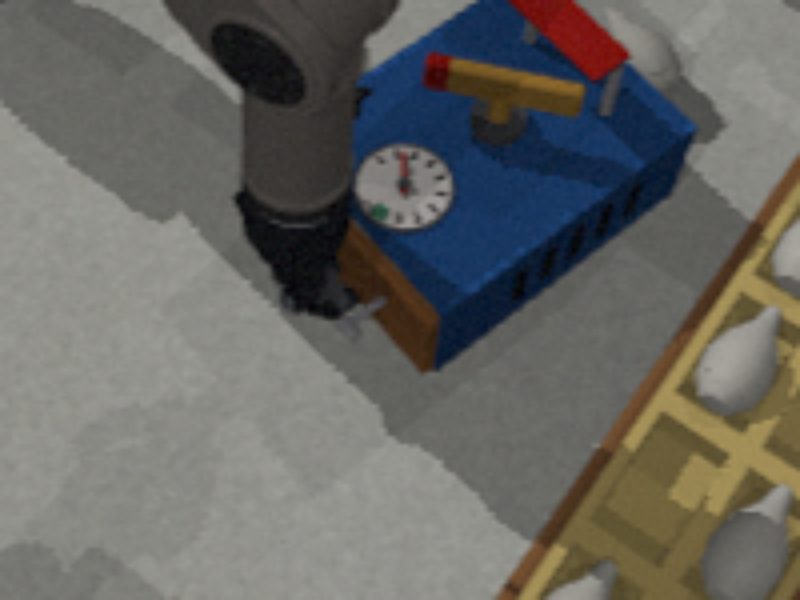

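Request:
{"fn": "send_rows", "kwargs": {"deltas": [[[-5,-20,0,0,0],[-5,-20,0,0,0],[-5,-20,0,0,0],[0,0,50,0,25],[0,0,50,0,25],[0,0,50,0,25],[0,0,50,0,25],[0,0,0,0,25]]]}}

```text
t: 5.75
eef_pos: [0.5144, -0.1065, 0.4288]
tcp_rot: [0.006, 0.794, 0.608, 0.006]
force: [0.3, -0.0, -0.1]
finger_gap: 0.0214
```

```bash
python3 - <<'E'
from h import *
from station import monitor,get_image
import cv2
b=np.load('b.npy')
s=monitor.sense();print(s['t'],s['eef_pos'],s['tcp_rot'],inbox(b,s['eef_pos']),s['q'].round(3),s['force'].round(1),s['finger_gap'])
im=get_image('wrist');cv2.imwrite('pics/w7.png',im[:,:,::-1])
im=get_image('top')[130:250,175:325];cv2.imwrite('pics/t7.png',cv2.resize(im[:,:,::-1],None,fx=5,fy=5))
E
```

```text
5.75 [ 0.51435331 -0.1064983   0.42878612] [0.00567852 0.79382755 0.60808701 0.00598088] [-0.2185 -0.0055] [ 0.468  0.265 -0.375  1.531  0.099  1.347 -0.179] [ 0.3 -0.  -0.1] 0.021399165605377902
```

View pics/w7.png

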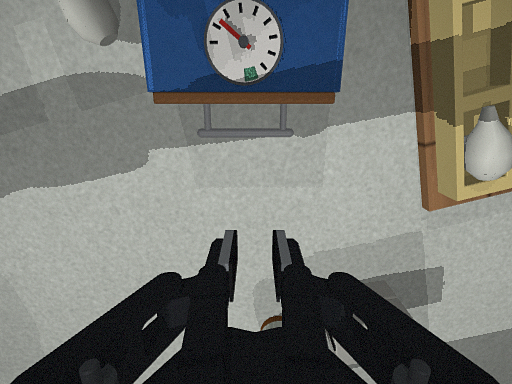

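View pics/t7.png

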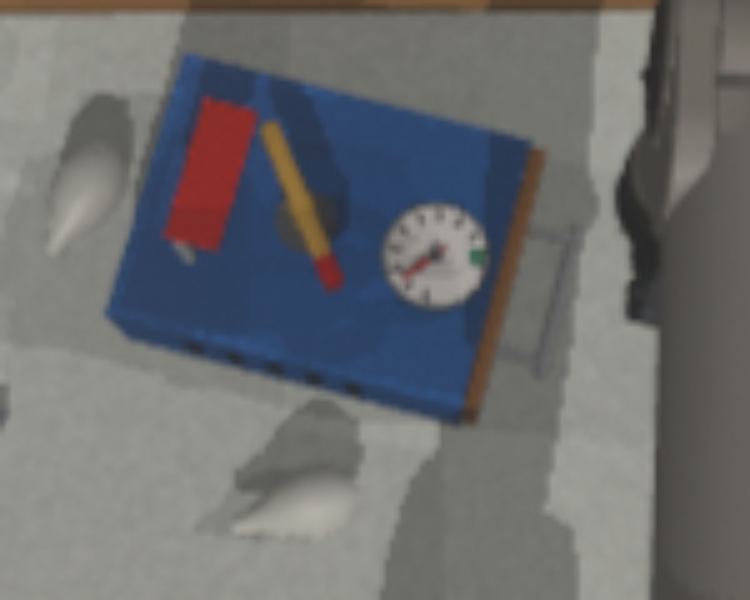

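Request:
{"fn": "send_rows", "kwargs": {"deltas": [[[8,31,0,0,40],[8,31,0,0,40],[8,31,0,0,40],[8,31,0,0,40],[0,0,0,0,40],[0,0,0,0,40]]]}}

```text
t: 6.45
eef_pos: [0.5436, 0.0172, 0.4184]
tcp_rot: [-0.002, 0.793, 0.609, -0.002]
force: [-0.2, -0.3, -0.2]
finger_gap: 0.0342
```

```bash
python3 - <<'E'
from h import *
from station import monitor,get_image
import cv2
b=np.load('b.npy')
s=monitor.sense();print(s['t'],s['eef_pos'],s['tcp_rot'],inbox(b,s['eef_pos']),s['q'].round(3),s['force'].round(1),s['finger_gap'])
im=get_image('wrist');cv2.imwrite('pics/w8.png',im[:,:,::-1])
E
```

```text
6.45 [0.5435898  0.01716631 0.41841323] [-0.00156302  0.79329814  0.60882906 -0.00167075] [-0.0914 -0.0013] [ 0.265  0.326 -0.436  1.488  0.137  1.363 -0.442] [-0.2 -0.3 -0.2] 0.034214879406856545
```

View pics/w8.png

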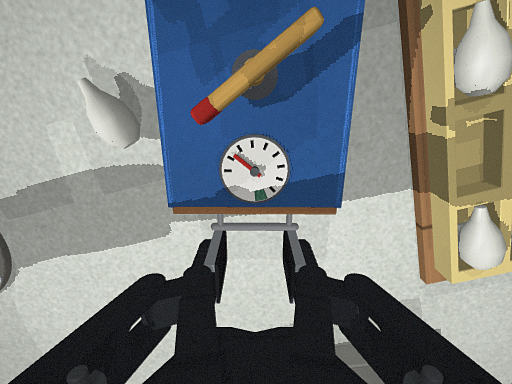

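```bash
python3 - <<'E'
from h import *
b=np.load('b.npy')
im=None
for uv,z in(((198,112),.173),((317,13),.173),((254,173),.11),((255,75),.117),((166,208),.105),((338,208),.105)):
    p=ray('wrist',uv,z);print(uv,p.round(4),inbox(b,p))
a=ray('wrist',(198,112),.173);c=ray('wrist',(317,13),.173)
print((a+c)/2,np.linalg.norm(a-c),np.degrees(np.arctan2(*(c-a)[1::-1])), box2w(b,[.01,0,.157]))
import cv2
w=cv2.imread('pics/w8.png')[0:140,150:360];cv2.imwrite('pics/w8z.png',cv2.resize(w,None,fx=3.8,fy=3.8,interpolation=cv2.INTER_CUBIC))
E
```

```text
(198, 112) [0.5191 0.0979 0.173 ] [-0.02    0.0435]
(317, 13) [0.621 0.139 0.173] [ 0.0464 -0.0441]
(254, 173) [0.5434 0.0224 0.11  ] [-0.0864  0.0002]
(255, 75) [0.5699 0.1162 0.117 ] [ 0.011  -0.0007]
(166, 208) [0.4335 0.0071 0.105 ] [-0.13    0.1023]
(338, 208) [ 0.6258 -0.0445  0.105 ] [-0.1294 -0.0967]
[0.57004181 0.11843932 0.173     ] 0.10987813780053578 21.976539197097964 [[0.56893107 0.11540495 0.157     ]]
```

View pics/w8z.png

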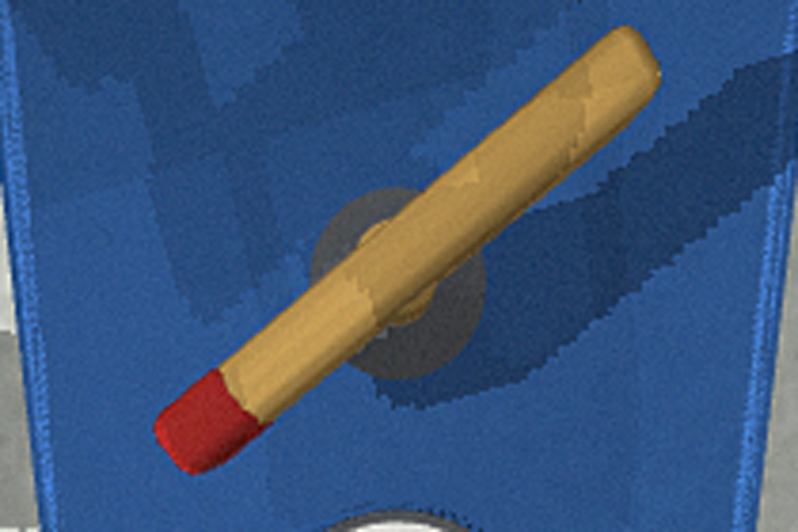

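Request:
{"fn": "send_rows", "kwargs": {"deltas": [[[3.2,12.4,0,0.148,40],[3.2,12.4,0,0.148,40],[3.2,12.4,0,0.148,40],[3.2,12.4,0,0.148,40],[3.2,12.4,0,0.148,40],[3.2,12.4,0,0.148,40],[3.2,12.4,0,0.148,40],[3.2,12.4,0,0.148,40]]]}}

```text
t: 7.3
eef_pos: [0.5699, 0.1134, 0.4196]
tcp_rot: [-0.001, 0.319, 0.948, -0.001]
force: [-0.2, 0.1, 0.3]
finger_gap: 0.0344
```

Request:
{"fn": "send_rows", "kwargs": {"deltas": [[[0,0,0,0.148,40],[0,0,0,0.148,40],[0,0,0,0.148,40],[0,0,0,0.148,40],[0,0,0,0.148,40],[0,0,0,0.148,40],[0,0,0,0.148,40],[0,0,0,0,40]]]}}

```text
t: 8.1
eef_pos: [0.5699, 0.113, 0.4195]
tcp_rot: [-0.001, -0.189, 0.982, -0.0]
force: [-0.8, -0.1, 0.2]
finger_gap: 0.034
```

```bash
cat > st.py <<'E'
from h import *
from station import monitor,get_image
import cv2,sys
from scipy.spatial.transform import Rotation as Ro
def st():
    b=np.load('b.npy')
    s=monitor.sense();w,x,y,z=s['tcp_rot'];R=Ro.from_quat([x,y,z,w]).as_matrix()
    g=s['eef_pos']+R[:,2]*.155
    print('t',s['t'],'tcp',s['eef_pos'].round(4),'grasp',g.round(4),'err to axis mm',((np.array([.5696,.116])-g[:2])*1000).round(1),'yaw y',np.degrees(np.arctan2(R[1,1],R[0,1])).round(1),'tilt',R[:2,2].round(3),'q',s['q'].round(2),'F',s['force'].round(1),'T',s['ft_torque'].round(2),'gap',s['finger_gap'].round(4))
    return s
def pic(cam,name,crop=None,f=1):
    im=get_image(cam)[:,:,::-1]
    if crop: im=im[crop[0]:crop[1],crop[2]:crop[3]]
    cv2.imwrite('pics/'+name,cv2.resize(im,None,fx=f,fy=f,interpolation=cv2.INTER_CUBIC))
E
python3 - <<'E'
from st import *
st();pic('wrist','w9.png')
E
```

```text
Traceback (most recent call last):
  File "st.py", line 9, in st
    print('t',s['t'],'tcp',s['eef_pos'].round(4),'grasp',g.round(4),'err to axis mm',((np.array([.5696,.116])-g[:2])*1000).round(1),'yaw y',np.degrees(np.arctan2(R[1,1],R[0,1])).round(1),'tilt',R[:2,2].round(3),'q',s['q'].round(2),'F',s['force'].round(1),'T',s['ft_torque'].round(2),'gap',s['finger_gap'].round(4))
                                                                                                                                                                                                                                                                                                 ^^^^^^^^^^^^^^^^^^^^^
AttributeError: 'float' object has no attribute 'round'
```

```bash
sed -i "s/s\['finger_gap'\].round(4)/round(s['finger_gap'],4)/" st.py
python3 - <<'E'
from st import *
st();pic('wrist','w9.png')
E
```

```text
t 8.1 tcp [0.5699 0.113  0.4195] grasp [0.5696 0.1129 0.2645] err to axis mm [0.  3.1] yaw y 111.8 tilt [-0.002 -0.001] q [ 0.35  0.51 -0.89  1.37  0.39  1.45  1.43] F [-0.8 -0.1  0.2] T [-0.02  0.02  0.04] gap 0.034
```

View pics/w9.png

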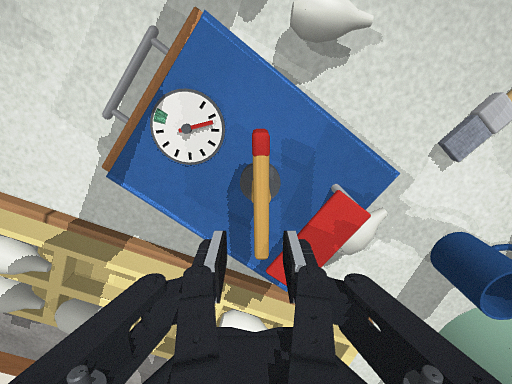

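```bash
python3 - <<'E'
from st import *
for uv,z in(((259.5,129),.173),((262,259),.173),((260.5,181),.117)):
    print(uv,ray('wrist',uv,z).round(4))
w=cv2.imread('pics/w9.png')[120:270,190:330];cv2.imwrite('pics/w9z.png',cv2.resize(w,None,fx=4,fy=4,interpolation=cv2.INTER_CUBIC))
E
```

```text
(259.5, 129) [0.5112 0.0941 0.173 ]
(262, 259) [0.6217 0.1415 0.173 ]
(260.5, 181) [0.5662 0.1187 0.117 ]
```

View pics/w9z.png

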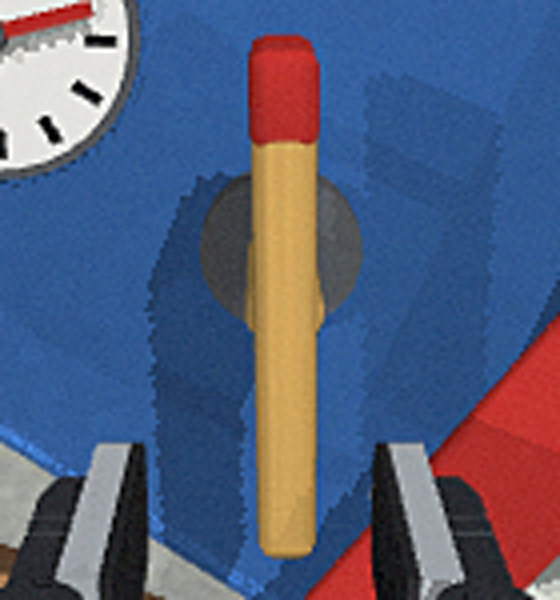

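Request:
{"fn": "send_rows", "kwargs": {"deltas": [[[-1.6,4.3,-30,0,40],[0,0,-30,0,40],[0,0,-20,0,40],[0,0,-10,0,40],[0,0,-9,0,40],[0,0,0,0,40]]], "squeeze": 100}}

```text
t: 8.75
eef_pos: [0.568, 0.1188, 0.321]
tcp_rot: [-0.001, -0.19, 0.982, -0.0]
force: [-0.8, -0.3, 0.4]
finger_gap: 0.0343
```

```bash
python3 - <<'E'
from st import *
st();pic('wrist','w10.png');pic('scene','s10.png',(110,260,200,380),4)
E
```

```text
t 8.75 tcp [0.568  0.1188 0.321 ] grasp [0.5678 0.1187 0.166 ] err to axis mm [ 1.8 -2.7] yaw y 111.9 tilt [-0.001 -0.001] q [ 0.34  0.57 -0.86  1.53  0.45  1.25  1.37] F [-0.8 -0.3  0.4] T [0.01 0.04 0.01] gap 0.0343
```

View pics/w10.png

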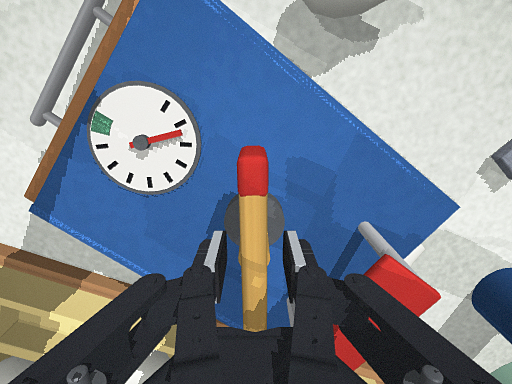

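View pics/s10.png

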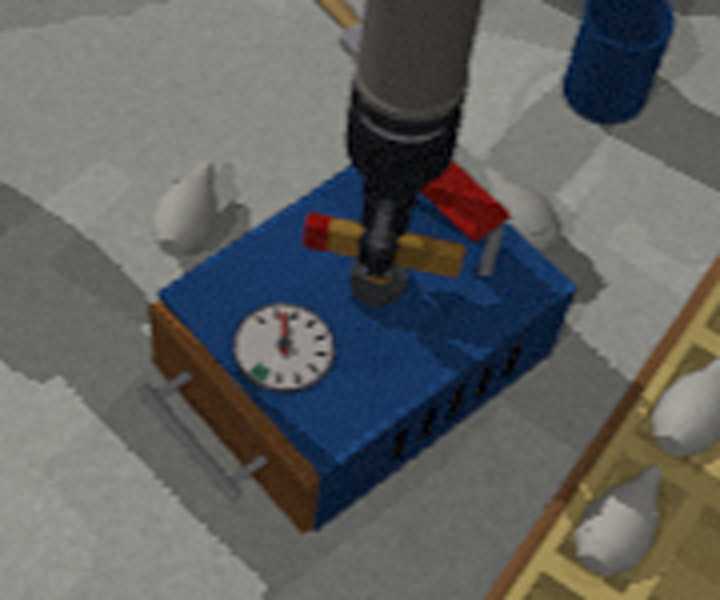

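Request:
{"fn": "send_rows", "kwargs": {"deltas": [[[0,-1.5,0,0,0],[0,0,0,0,0],[0,0,0,0,0],[0,0,0,0,0]]], "squeeze": 100}}

```text
t: 9.25
eef_pos: [0.5682, 0.1184, 0.3233]
tcp_rot: [0.001, -0.191, 0.982, 0.0]
force: [-2.0, 0.3, 6.4]
finger_gap: 0.0139
```

Request:
{"fn": "send_rows", "kwargs": {"deltas": [[[0,0,0,-0.08,0],[0,0,0,-0.08,0],[0,0,0,-0.08,0],[0,0,0,-0.08,0]]]}}

```text
t: 9.65
eef_pos: [0.5682, 0.1186, 0.3233]
tcp_rot: [0.001, -0.031, 1.0, 0.0]
force: [-2.0, 0.1, 5.8]
finger_gap: 0.0132
```

```bash
python3 - <<'E'
from st import *
st();pic('wrist','w11.png')
E
```

```text
t 9.65 tcp [0.5682 0.1186 0.3233] grasp [0.5685 0.1187 0.1683] err to axis mm [ 1.1 -2.7] yaw y 93.6 tilt [0.002 0.001] q [ 0.3   0.55 -0.79  1.53  0.4   1.23  1.08] F [-2.   0.1  5.8] T [0.13 0.3  0.16] gap 0.0132
```

View pics/w11.png

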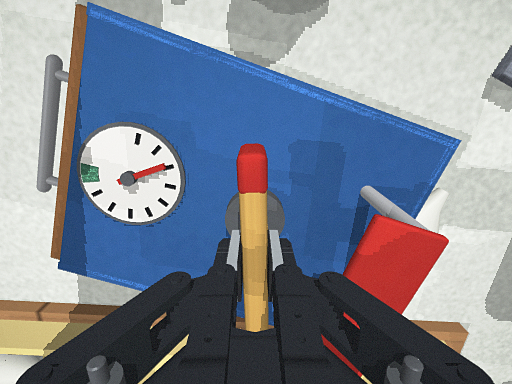

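Request:
{"fn": "send_rows", "kwargs": {"deltas": [[[0,0,0,-0.1,0],[0,0,0,-0.1,0],[0,0,0,-0.1,0],[0,0,0,-0.1,0]]]}}

```text
t: 10.1
eef_pos: [0.5682, 0.1188, 0.3233]
tcp_rot: [0.001, 0.168, 0.986, 0.001]
force: [-1.3, 0.3, 5.3]
finger_gap: 0.0137
```

```bash
python3 - <<'E'
from st import *
st();pic('wrist','w12.png')
E
```

```text
t 10.1 tcp [0.5682 0.1188 0.3233] grasp [0.5686 0.119  0.1683] err to axis mm [ 1. -3.] yaw y 70.7 tilt [0.002 0.001] q [ 0.24  0.52 -0.7   1.53  0.35  1.21  0.72] F [-1.3  0.3  5.3] T [0.2  0.34 0.23] gap 0.0137
```

View pics/w12.png

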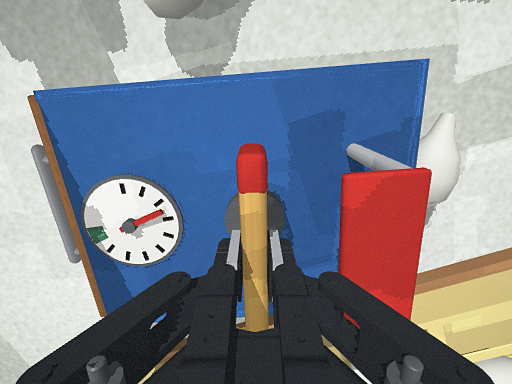

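Request:
{"fn": "send_rows", "kwargs": {"deltas": [[[0,0,0,-0.14,0],[0,0,0,-0.14,0],[0,0,0,-0.14,0],[0,0,0,-0.14,0],[0,0,0,-0.14,0],[0,0,0,-0.14,0],[0,0,0,-0.14,0],[0,0,0,-0.14,0]]]}}

```text
t: 10.95
eef_pos: [0.5685, 0.119, 0.3233]
tcp_rot: [0.001, 0.666, 0.746, 0.002]
force: [-0.5, 1.4, 5.3]
finger_gap: 0.0132
```

```bash
python3 - <<'E'
from st import *
st();pic('wrist','w13.png')
E
```

```text
t 10.95 tcp [0.5685 0.119  0.3233] grasp [0.569  0.1193 0.1683] err to axis mm [ 0.6 -3.3] yaw y 6.5 tilt [0.004 0.002] q [ 0.08  0.47 -0.45  1.54  0.21  1.18 -0.29] F [-0.5  1.4  5.3] T [0.34 0.09 0.26] gap 0.0132
```

View pics/w13.png

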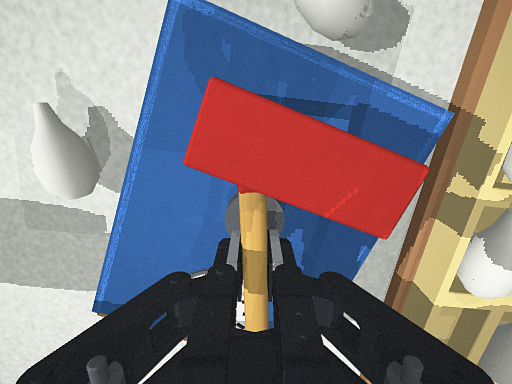

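Request:
{"fn": "send_rows", "kwargs": {"deltas": [[[0,0,0,-0.14,0],[0,0,0,-0.14,0],[0,0,0,-0.14,0],[0,0,0,-0.14,0],[0,0,0,-0.14,0],[0,0,0,-0.14,0],[0,0,0,-0.14,0],[0,0,0,-0.14,0]]]}}

```text
t: 11.8
eef_pos: [0.5689, 0.1188, 0.3233]
tcp_rot: [-0.0, 0.96, 0.279, 0.002]
force: [0.7, 1.1, 6.3]
finger_gap: 0.0136
```

```bash
python3 - <<'E'
from st import *
st();pic('wrist','w14.png')
E
```

```text
t 11.8 tcp [0.5689 0.1188 0.3233] grasp [0.5696 0.1191 0.1683] err to axis mm [-0.  -3.1] yaw y -57.6 tilt [0.005 0.002] q [-0.08  0.44 -0.22  1.54  0.1   1.17 -1.32] F [0.7 1.1 6.3] T [ 0.29 -0.18  0.25] gap 0.0136
```

View pics/w14.png

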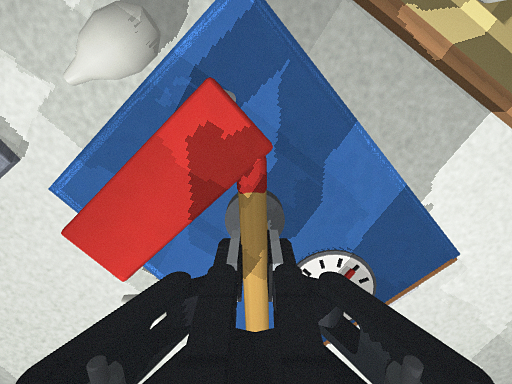

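Request:
{"fn": "send_rows", "kwargs": {"deltas": [[[0,0,0,-0.14,0],[0,0,0,-0.14,0],[0,0,0,-0.14,0],[0,0,0,-0.14,0],[0,0,0,-0.14,0],[0,0,0,-0.14,0],[0,0,0,-0.14,0],[0,0,0,-0.14,0]]]}}

```text
t: 12.65
eef_pos: [0.569, 0.1183, 0.3233]
tcp_rot: [-0.001, 0.962, -0.273, 0.002]
force: [0.2, 1.4, 5.5]
finger_gap: 0.0132
```

```bash
python3 - <<'E'
from st import *
st();pic('wrist','w15.png')
E
```

```text
t 12.65 tcp [0.569  0.1183 0.3233] grasp [0.5696 0.1184 0.1683] err to axis mm [-0.  -2.4] yaw y -121.7 tilt [0.004 0.001] q [-0.23  0.43  0.    1.55 -0.    1.16 -2.36] F [0.2 1.4 5.5] T [ 0.18 -0.08  0.29] gap 0.0132
```

View pics/w15.png

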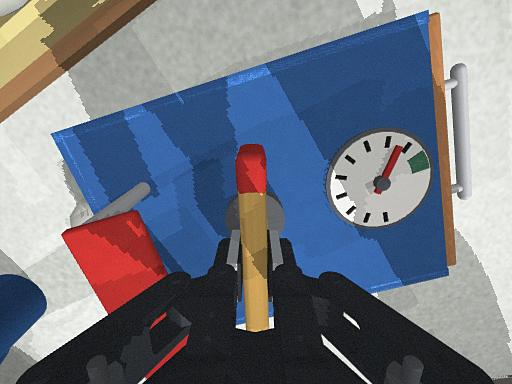

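Request:
{"fn": "send_rows", "kwargs": {"deltas": [[[0,0,0,0,40],[0,0,0,0,40],[0,0,0,0,40],[0,0,30,0,40],[0,0,35,0,40],[0,0,0,0,40]]]}}

```text
t: 13.3
eef_pos: [0.5695, 0.1176, 0.3917]
tcp_rot: [-0.002, 0.962, -0.273, 0.004]
force: [1.3, -0.7, 1.7]
finger_gap: 0.0343
```

Request:
{"fn": "send_rows", "kwargs": {"deltas": [[[0,0,0,0.1496,40],[0,0,0,0.1496,40],[0,0,0,0.1496,40],[0,0,0,0.1496,40],[0,0,0,0.1496,40],[0,0,0,0.1496,40],[0,0,0,0.1496,40],[0,0,0,0.1496,40]]]}}

```text
t: 14.1
eef_pos: [0.5678, 0.1172, 0.3857]
tcp_rot: [0.0, 0.948, 0.319, -0.001]
force: [1.2, -0.7, -0.6]
finger_gap: 0.0339
```

Request:
{"fn": "send_rows", "kwargs": {"deltas": [[[0,0,0,0.1496,40],[0,0,0,0.1496,40],[0,0,0,0.1496,40],[0,0,0,0.1496,40],[0,0,0,0.1496,40],[0,0,0,0.1496,40],[0,0,0,0.1496,40],[0,0,0,0.1496,40]]]}}

```text
t: 14.9
eef_pos: [0.5679, 0.1172, 0.3857]
tcp_rot: [-0.0, 0.603, 0.798, -0.001]
force: [-0.4, -0.3, 0.8]
finger_gap: 0.0342
```

Request:
{"fn": "send_rows", "kwargs": {"deltas": [[[0,0,0,0.1496,40],[0,0,0,0.1496,40],[0,0,0,0.1496,40],[0,0,0,0.1496,40],[0,0,0,0.1496,40],[0,0,0,0,40]]]}}

```text
t: 15.5
eef_pos: [0.5679, 0.1171, 0.3857]
tcp_rot: [-0.001, 0.273, 0.962, -0.0]
force: [-0.1, -0.3, -0.8]
finger_gap: 0.034
```

```bash
python3 - <<'E'
from st import *
st();pic('wrist','w16.png')
E
```

```text
t 15.5 tcp [0.5679 0.1171 0.3857] grasp [0.5676 0.1171 0.2307] err to axis mm [ 2.  -1.1] yaw y 58.3 tilt [-0.002 -0.   ] q [ 0.17  0.44 -0.58  1.44  0.24  1.33  0.59] F [-0.1 -0.3 -0.8] T [-0.   -0.02 -0.04] gap 0.034
```

View pics/w16.png

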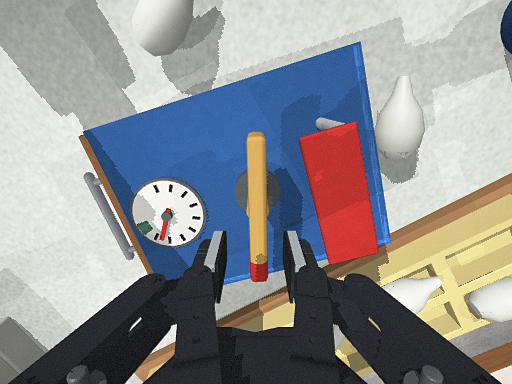

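Request:
{"fn": "send_rows", "kwargs": {"deltas": [[[1,1,-30,0,40],[0,0,-20,0,40],[0,0,-13,0,40],[0,0,0,0,0],[0,0,0,0,0],[0,0,0,0,0],[0,0,0,0,0]]], "squeeze": 100}}

```text
t: 16.25
eef_pos: [0.5687, 0.1191, 0.3226]
tcp_rot: [-0.001, 0.273, 0.962, 0.0]
force: [1.5, 2.9, -13.0]
finger_gap: 0.0135
```

Request:
{"fn": "send_rows", "kwargs": {"deltas": [[[0,0,0,-0.1,0],[0,0,0,-0.1,0],[0,0,0,-0.1,0],[0,0,0,-0.1,0],[0,0,0,-0.1,0],[0,0,0,-0.1,0],[0,0,0,-0.1,0],[0,0,0,0,0]]]}}

```text
t: 17.05
eef_pos: [0.569, 0.1194, 0.3227]
tcp_rot: [-0.0, 0.586, 0.81, 0.0]
force: [3.4, 3.7, -16.3]
finger_gap: 0.0138
```

```bash
python3 - <<'E'
from st import *
st();pic('wrist','w17.png')
E
```

```text
t 17.05 tcp [0.569  0.1194 0.3227] grasp [0.5689 0.1195 0.1677] err to axis mm [ 0.7 -3.5] yaw y 18.2 tilt [-0.001  0.001] q [ 0.06  0.47 -0.42  1.54  0.2   1.18 -0.08] F [  3.4   3.7 -16.3] T [ 0.65 -0.72  0.07] gap 0.0138
```

View pics/w17.png

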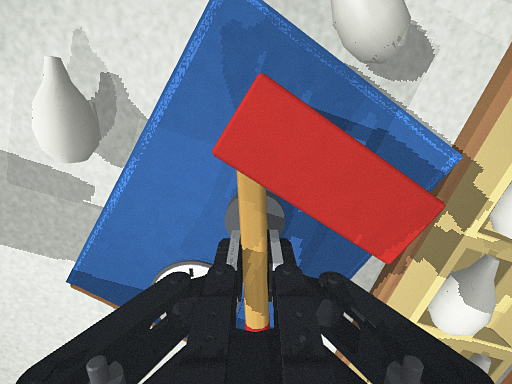

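Request:
{"fn": "send_rows", "kwargs": {"deltas": [[[0,0,0,-0.1,0],[0,0,0,-0.1,0],[0,0,0,-0.1,0],[0,0,0,0,0],[0,0,0,0,0]]]}}

```text
t: 17.6
eef_pos: [0.5691, 0.1193, 0.3227]
tcp_rot: [-0.001, 0.7, 0.714, 0.0]
force: [3.8, 3.4, -17.6]
finger_gap: 0.0134
```

```bash
python3 - <<'E'
from st import *
st();pic('scene','s18.png',(110,260,200,380),4);pic('top','t18.png',(130,250,175,325),5)
E
```

```text
t 17.6 tcp [0.5691 0.1193 0.3227] grasp [0.5691 0.1195 0.1677] err to axis mm [ 0.5 -3.5] yaw y 1.1 tilt [-0.     0.001] q [ 0.02  0.46 -0.36  1.54  0.17  1.18 -0.35] F [  3.8   3.4 -17.6] T [ 0.76 -0.89  0.05] gap 0.0134
```

View pics/s18.png

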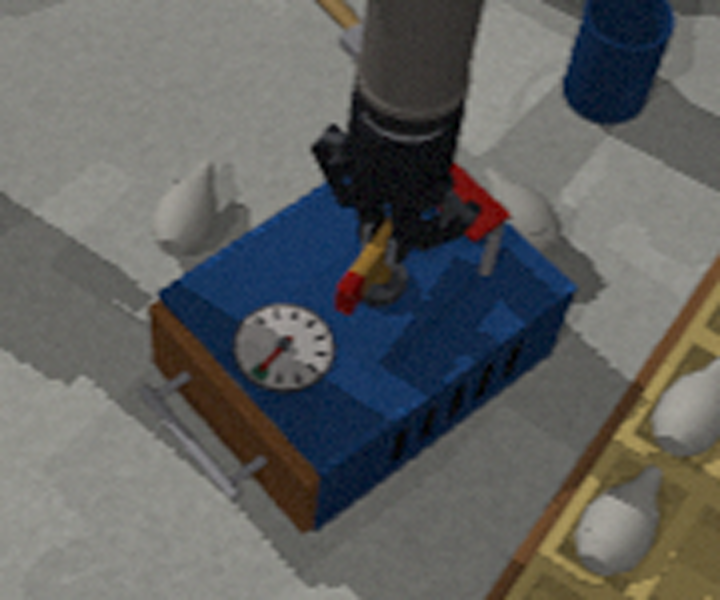

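View pics/t18.png

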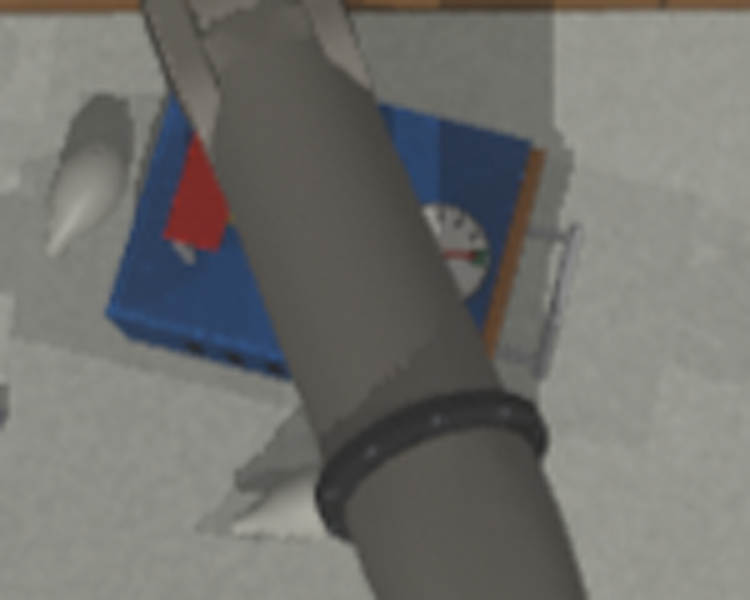

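Request:
{"fn": "send_rows", "kwargs": {"deltas": [[[0,0,0,0,40],[0,0,0,0,40],[0,0,0,0,40],[0,0,30,0,40],[0,0,40,0,40],[0,0,40,0,40],[-10,-40,0,0,40],[-10,-40,0,0,40]]]}}

```text
t: 18.5
eef_pos: [0.5491, 0.0395, 0.4376]
tcp_rot: [0.002, 0.7, 0.715, 0.003]
force: [0.3, -1.6, -0.9]
finger_gap: 0.0339
```

Request:
{"fn": "send_rows", "kwargs": {"deltas": [[[-6,-20,0,-0.14,40],[0,0,0,-0.14,40],[0,0,0,0,40]]]}}

```text
t: 18.8
eef_pos: [0.5429, 0.0175, 0.4357]
tcp_rot: [0.001, 0.794, 0.607, 0.001]
force: [-0.8, 1.3, -0.1]
finger_gap: 0.0341
```

```bash
python3 - <<'E'
from st import *
st();pic('wrist','w19.png')
b=np.load('b.npy')
E
```

```text
t 18.8 tcp [0.5429 0.0175 0.4357] grasp [0.5433 0.0174 0.2807] err to axis mm [26.3 98.6] yaw y -15.2 tilt [ 0.003 -0.001] q [ 0.15  0.3  -0.29  1.47  0.09  1.39 -0.4 ] F [-0.8  1.3 -0.1] T [-0.   -0.06  0.07] gap 0.0341
```

View pics/w19.png

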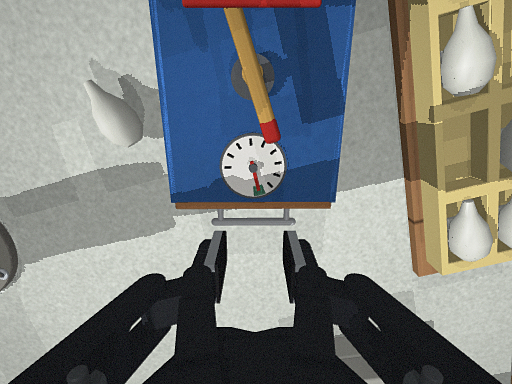

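```bash
python3 - <<'E'
from st import *
b=np.load('b.npy')
a=ray('wrist',(270.5,137),.173);c=ray('wrist',(233,9),.173);d=a-c
th=np.degrees(b[2])+180-np.degrees(np.arctan2(d[1],d[0]));print(np.radians(th%360),np.linalg.norm(d))
w=cv2.imread('pics/w19.png')[0:220,150:360];cv2.imwrite('pics/w19z.png',cv2.resize(w,None,fx=2.7,fy=2.7,interpolation=cv2.INTER_CUBIC))
E
```

```text
5.97288971483364 0.0995791928581144
```

View pics/w19z.png

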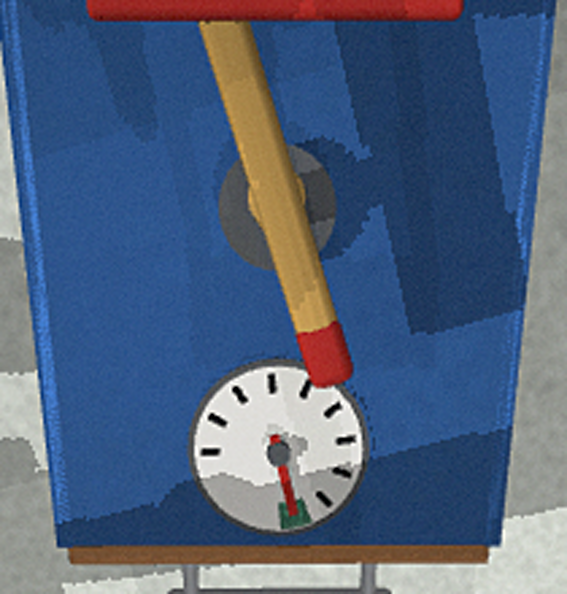

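Key measures 5.97 rad, the middle of the band; the pointer stands in the green, the drawer is flush and the arm is clear of everything. Handing in.

```bash
python3 -c "
from station import ticket;print(ticket.hand_in())"
```

```text
the job is handed in; nothing more can be done
None
```

The drawer is pushed home and the key is wound into the green band. I handed the job in at about 19 s of robot time, and no verdict came back.

- **Drawer:** I pushed it with the closed fingers on the bar handle until the handle stopped moving, peaking at about 45 N at the wrist. The later top and wrist pictures show the front flush with the box. I did not measure the joint value itself.
- **Key:** I gripped it at its axis, where the fingers clear the guard, and wound it from about 0.92 rad in two grips with one half-turn regrip. After letting go, the wrist picture gave about 5.97 rad. Adding up the turns gave about 6.0 rad, and the pointer stands in the green band.
- **At hand-in:** the gripper was open and clear above the box, with force readings near zero. I did no position check on the things around the box. The gripper never came near them, and those in view in the last pictures looked unmoved.
- **Disagreement:** the wrist camera placed the drawer handle about 13 mm from where the two fixed cameras put it. This did not affect the push. The key axis agreed to within about 3 mm across views.

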